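# Load the matching tube adapter and hold the carrier up level

### The job

The metal two-cup centrifuge carrier stands on its low black stand with an adapter already in one cup. From the three white adapters on the bench pick the one of the same diameter as that one, seat it fully down in the empty cup and let go of it; then take the carrier by its central black grip, lift it about 12 cm off its stand and finish there, still holding it steady and level in the air with both adapters seated in it. Keep the carrier from tipping on the way, and leave the other two adapters, the beaker, the jar and the bottle standing where they are.

Things in the scene. Friction and masses are not known exactly. Their poses are not given: they have to be found in the camera images.
- stand: Low black loading stand, fixed, 176 x 72 mm, long along its x. The carrier rests on its floor, 10 mm above the bench (bench: world z = 0), inside a lip 16 mm above the bench, with 4 mm play all round. Origin: centre of its underside, at bench height. Its place and heading (any) vary.
- carrier: Loose aluminium carrier, 0.3 to 0.5 kg: base plate 160 x 56 x 8 mm, long along its x; two round cups (50 mm outside, bore 41 mm, flared mouth 58 mm outside) centred 50 mm either side of the middle along x, rims 55 mm above its underside; in the middle a 14 mm steel stem with a black grip block on top. Origin: centre of its underside; z up. It balances at the grip with equal adapters in both cups.
- grip (a point): Centre of the carrier's black grip block, 98 mm above the carrier's underside. Block: 34 mm along the carrier's x, 14 mm thick along its y, 36 mm tall (top 116 mm above the carrier's underside). Pinch it from above across the 14 mm, fingers closing along the carrier's y. Axes as the carrier's.
- empty_cup (a point): Centre of the inner floor of the empty cup (carrier's +x end), 13 mm above the carrier's underside. A 36 mm adapter has about 2 mm play all round; a 46 mm one does not go in. A seated adapter stands 48 mm above the rim, top 103 mm above the carrier's underside. Lower it with fingers closing along the carrier's y, clear of the grip block. Axes as the carrier's.
- loaded_cup (a point): Centre of the inner floor of the carrier's other cup, on its -x side, 13 mm above the carrier's underside: it holds the adapter that is already there.
- adapter_loaded: The adapter already in the carrier's loaded cup, about 80 g: plain white plastic tube adapter (round sleeve), 36 mm outside diameter, 90 mm tall, 16 mm bore open at the top (too narrow for a finger), upright. Origin: centre of its underside; z up along its axis.
- adapter_match: The right one, loose on the bench in any of three places, about 80 g: plain white plastic tube adapter (round sleeve), 36 mm outside diameter, 90 mm tall, 16 mm bore open at the top (too narrow for a finger), upright. Origin: centre of its underside; z up along its axis.
- adapter_small: Too small, loose on the bench in any of three places: plain white plastic tube adapter (round sleeve), 26 mm outside diameter, 90 mm tall, 16 mm bore open at the top (too narrow for a finger), upright. Origin: centre of its underside; z up along its axis.
- adapter_large: Too large, loose on the bench in any of three places: plain white plastic tube adapter (round sleeve), 46 mm outside diameter, 90 mm tall, 16 mm bore open at the top (too narrow for a finger), upright. Origin: centre of its underside; z up along its axis.
- beaker: Glass beaker on the bench, 68 mm across, 85 mm tall, bystander. Origin: centre of its underside.
- jar: Brown glass jar with a lid on the bench, 60 mm across, 70 mm tall, bystander. Origin: centre of its underside.
- reagent: White plastic bottle on the bench, 68 mm across, 150 mm tall, bystander. Origin: centre of its underside.
Things that resemble listed ones, but are neither listed nor needed, are in the scene too. There is more than one size of the carrier; the one meant has the size given above.

How it is judged:
By the outcome, as a careful person would: the job done as asked, in the order asked, and still so for the second after the job is handed in, while the arm keeps its last pose, push and grip.
It also fails if it takes over 59 s, if anything falls off the work surface, if the arm or the gripper's body presses on something with over 40 N, if the wrist force passes 120 N, or if a joint passes its speed limit or range.

### The arm

A 7-joint arm with a two-finger parallel gripper is mounted at the origin on the work surface. World frame = base frame: x ahead of the robot, y to its left, z up, the work surface at z = 0. Lengths are in m, angles in rad, forces in N, time in s.
With the tool pointing down it reaches from about 0.425 to 0.925 m from the base axis. Payload 6.8 kg.
Tool frame: the origin (TCP) lies between the finger pads, 19 mm behind the fingertips; this is the grasp point; z points along the fingers, y is the direction in which the jaws open and shut (so a half turn about z gives the same grasp; the last joint's range is limited). The gripper opens to 85 mm and grips with 20 to 120 N. Pads are 22 mm wide; open, the fingers measure 114 mm over their backs; the gripper's body (76 mm by 85 mm) begins 54 mm behind the grasp point. The pads swing forward as they close: fully open they stand 13 mm farther back than shut.
Start: joints at [-1.373, 0.477, 0.022, 1.555, -0.011, 1.109, -0.083], TCP at [0.203, 0.644, 0.25] pointing down, gripper open.
Joint ranges: [-2.96, 2.96], [-0.34, 2.1], [-1.41, 1.46], [0.24, 2.44], [-1.37, 4.51], [0.17, 1.92], [-2.96, 2.96]. Speed limits (rad/s): [2.39, 2.39, 3.14, 3.14, 3.14, 3.14, 3.14].

### API

Orientations are given as a unit quaternion [w, x, y, z].
In Python, from station import bot gives the robot as it stands. The module is installed in compiled form; this text tells all that it offers.
- The arm moves only by the tool drive_tool, never from a script. Its argument "series" is one flat list of numbers, 7 for each row, row after row: the opening, from -1 (shut) to 1 (fully open), then the shift along the tool's x, y, z in mm, then the turn, a rotation vector about the tool's x, y, z in rad. In form: [jaw, x, y, z, wx, wy, wz, jaw, x, y, z, wx, wy, wz, ...]. A call has 1 to 12 rows; each row shifts and turns the commanded pose from where the row before left it, along the tool's axes as they then stand; what a row does not reach is not made up. A row lasts 1/8 s, in which the tool goes at most 62.5 mm and 10.7 degrees, less where a joint would pass 70% of its speed; a pose out of reach is approached as far as the arm can. A call with a gripper value outside its range is refused whole. The fingers move at their own pace and stop on an object; "force" is the grip in N (left out, the last holds). Time passes only in rows, so rows that do not move let the fingers close. It gives the time, the measured TCP pose, the force and the opening at its end, in the units of the state.
- bot.get_obs(): the state, without advancing time (a new reading comes with each control period).
- bot.read_camera(name): name is "scene" or "top" or "wrist"; returns a dict with "pixels" (420x560x3 uint8, blue, green, red), "camera_matrix" (3x3 intrinsics, pixels), "rvec" (rotation vector, rad) and "tvec" (3), from world to camera coordinates, as OpenCV has them. Camera axes: x right, y down, z forward; pixel columns grow to the right and rows downward; lengths in m; the calibration is good to about 2 mm. The wrist camera is an equidistant fisheye: a pixel r from the principal point sees the ray r / f radians off the axis. A picture is of the moment at which its call begins. There is no depth.
- bot.hand_in(): hands the job in, once; it reports no verdict.
The state is a dict: "t": time; "q": joint angles; "joint_vel": joint speeds; "joint_torque": joint torques, N m; "eef_pos": TCP position; "tool_rot": TCP orientation; "contact_force": force on the tool from outside, world axes, zero at the start; "torque": the same for the moment, N m; "gripper_width": opening from 0.0 (shut) to 1.0 (fully open).
Only numpy, scipy, OpenCV 4.12 (cv2) and the standard library are available. Lean on these libraries where they do the work, as an engineer would, in place of code of your own. Each camera call takes 0.05 s, during which the arm holds its last target. There are 200 camera calls.

## Working session

There is one attempt and no reset: what is moved stays moved. The work goes in short steps, Python scripts to look and compute and a tool call to move; the robot and the scene stay as the last step left them, time stands still between calls to the robot, and variables do not carry over. Pictures are saved under pics/ and viewed, about 8 in all and at most 12, crops included, and the job is handed in when it is done.

Besides the shell and the picture viewer there is one more tool, called after "Call:" as name(argument=value, ...) on one line, values as JSON. drive_tool: Moves the arm, as the interface text tells. Its arguments: {"type":"object","properties":{"series":{"type":"array"},"force":{"type":"number"}},"required":["series"]}

```bash
mkdir -p pics; cat > h.py <<'E'
import numpy as np, cv2
from station import bot
def cam(n):
    c=bot.read_camera(n); return c
def ray(c,uv,fish=False):
    K=np.array(c["camera_matrix"]);R=cv2.Rodrigues(np.array(c["rvec"],float))[0];t=np.array(c["tvec"],float).ravel()
    x=(uv[0]-K[0,2])/K[0,0];y=(uv[1]-K[1,2])/K[1,1]
    if fish:
        th=np.hypot(x,y);s=np.sin(th)/max(th,1e-9);d=np.array([x*s,y*s,np.cos(th)])
    else: d=np.array([x,y,1.])
    return -R.T@t, R.T@d
def onz(c,uv,z,fish=False):
    o,d=ray(c,uv,fish); return o+d*(z-o[2])/d[2]
def proj(c,P):
    return cv2.projectPoints(np.array(P,float).reshape(-1,1,3),np.array(c["rvec"],float),np.array(c["tvec"],float),np.array(c["camera_matrix"]),None)[0].reshape(-1,2)
E
python3 - <<'E'
from h import *
for n in("scene","top"):
    c=cam(n); cv2.imwrite(f"pics/{n}0.png",c["pixels"]); print(n,c["camera_matrix"],ray(c,(280,210)))
print(bot.get_obs())
E
```

```text
scene [[430.36791484   0.         281.35243966]
 [  0.         430.36791484 203.88075829]
 [  0.           0.           1.        ]] (array([ 1.10479751, -0.3974963 ,  0.92598269]), array([-0.47343185,  0.39018196, -0.78983059]))
top [[407.52451103   0.         277.70819185]
 [  0.         407.52451103 209.1803717 ]
 [  0.           0.           1.        ]] (array([0.43140544, 0.03120002, 1.13743724]), array([ 0.1331713 ,  0.02619787, -0.99076473]))
{'t': 0.1, 'q': array([-1.37308345,  0.47774532,  0.02235194,  1.55632816, -0.01147991,
        1.10924932, -0.08306738]), 'joint_vel': array([ 0.00051366, -0.00136034, -0.00153722, -0.0044155 ,  0.00074097,
       -0.00043392, -0.00199305]), 'joint_torque': array([ 3.54030504e-03, -5.97758174e+01,  1.61331598e+00, -2.81958032e+01,
        1.28253963e-02,  5.02180381e-03, -2.63543129e-06]), 'eef_pos': array([0.20309466, 0.64322187, 0.24911469]), 'tool_rot': array([-5.29727569e-05,  1.52284760e-01,  9.88336335e-01, -7.99139150e-04]), 'contact_force': array([-0.19679056, -0.45761177,  1.25388289]), 'torque': array([0.01945875, 0.00640291, 0.04356086]), 'gripper_width': 0.9999258913802155}
```

View pics/top0.png

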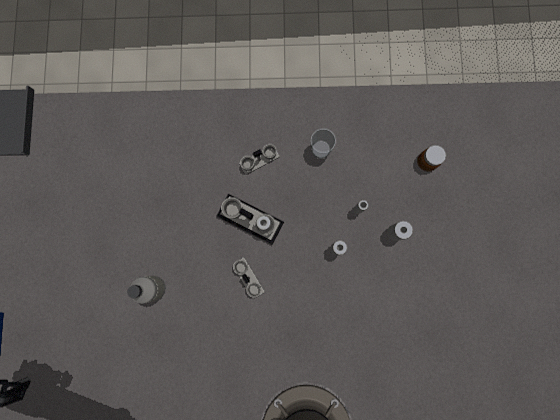

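View pics/scene0.png

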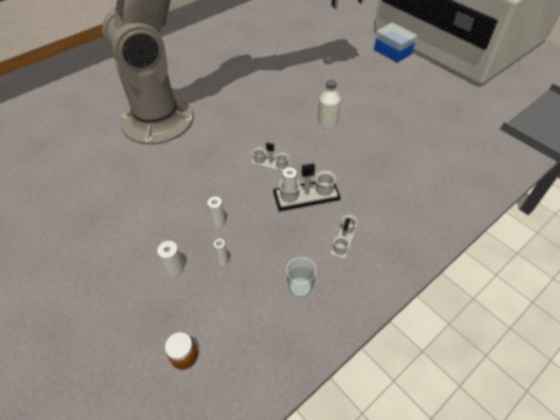

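The top view shows the full-size carrier on its black stand at about (250,218), with the loaded cup at (264,223) and the empty cup at (232,208). Two smaller decoy carriers are at (259,158) and (247,279), without stands. The candidate adapters are at (340,247) medium, (363,205) small and (403,230) large. The scene view has the same adapters at (216,210), (221,250) and (170,258). I'll measure their top diameters and check them in a crop.

```bash
python3 - <<'E'
from h import *
c=cam("top"); im=c["pixels"]; g=cv2.cvtColor(im,6)
m=(g>165).astype(np.uint8)
m[:100]=0
for k in cv2.findContours(m,cv2.RETR_EXTERNAL,cv2.CHAIN_APPROX_NONE)[0]:
    if len(k)<14: continue
    (u,v),r=cv2.minEnclosingCircle(k); p=onz(c,(u,v),.09); s=np.linalg.norm(onz(c,(u+1,v),.09)-p)
    A=cv2.contourArea(k); e=2*np.sqrt((A+len(k)/2)/np.pi)*s
    print("adapt?",round(u,1),round(v,1),p.round(4),"diam",round(2*r*s*1e3,1),round(e*1e3,1))
x0,y0=205,180
cr=cv2.resize(im[y0:y0+75,x0:x0+100],None,fx=8,fy=8,interpolation=cv2.INTER_CUBIC)[:600]
cv2.imwrite("pics/c1.png",cr)
s=cam("scene"); cv2.imwrite("pics/s1.png",cv2.resize(s["pixels"][150:290,150:350],None,fx=4,fy=4,interpolation=cv2.INTER_CUBIC))
b=(g<22).astype(np.uint8); b[:,:200]=0;b[:,300:]=0;b[:180]=0;b[250:]=0
pts=cv2.findNonZero(b);print("stand",cv2.minAreaRect(pts))
E
```

```text
stand ((249.80003356933594, 218.9000244140625), (62.162689208984375, 25.043960571289062), 26.56505012512207)
```

View pics/c1.png

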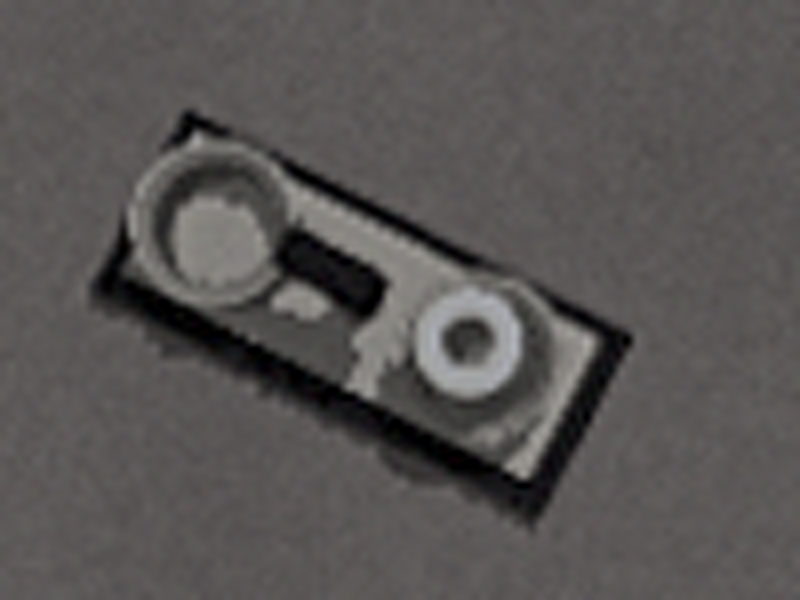

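View pics/s1.png

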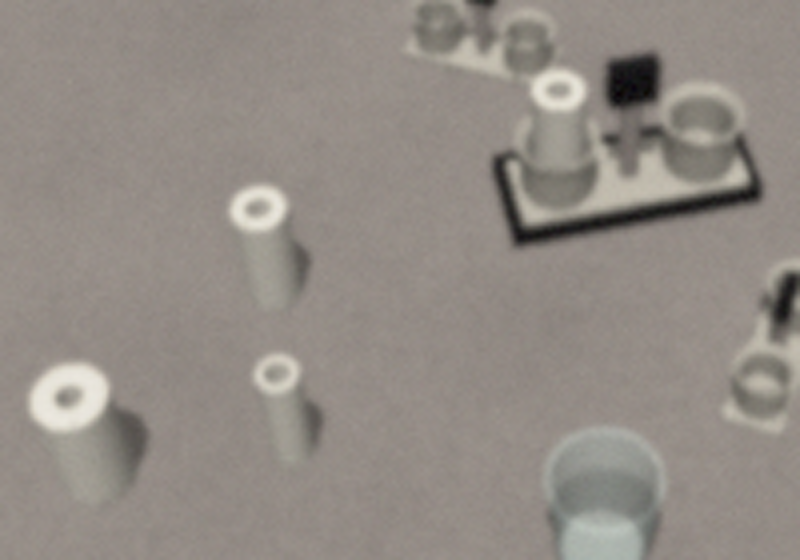

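The crop confirms the layout: the empty cup's mouth is at about (231.8,208) in full-image pixels, the loaded adapter's top at (263.6,222.9) and the grip's top at (246.5,213.8). The scene crop shows medium, small and large adapters; the medium one, at crop (258,208), looks like the loaded one.

```bash
python3 - <<'E'
from h import *
def blobs(c,thr,z,box,lab):
    g=cv2.cvtColor(c["pixels"],6);G=cv2.resize(g,None,fx=4,fy=4,interpolation=cv2.INTER_CUBIC)
    m=(G>thr).astype(np.uint8); q=np.zeros_like(m);x0,y0,x1,y1=[4*i for i in box];q[y0:y1,x0:x1]=m[y0:y1,x0:x1]
    for k in cv2.findContours(q,0,cv2.CHAIN_APPROX_NONE)[0]:
        if cv2.contourArea(k)<400: continue
        W=[onz(c,((p[0][0]+.5)/4-.5,(p[0][1]+.5)/4-.5),z)[:2] for p in k]
        W=np.array(W,np.float32)*1000; (x,y),r=cv2.minEnclosingCircle(W); h=cv2.contourArea(W)
        print(lab,(x.__round__(1),y.__round__(1)),"encl",round(2*r,1),"area-d",round(2*np.sqrt(h/np.pi),1),"px",k.mean((0,1))/4)
t=cam("top"); s=cam("scene")
g=cv2.cvtColor(t["pixels"],6); print(g[195:255:2,340],g[223,250:280])
blobs(t,125,.09,(325,190,420,260),"top loose")
blobs(t,125,.113,(250,205,275,240),"top loaded")
blobs(s,205,.09,(150,190,235,280),"scene loose")
blobs(s,205,.113,(275,160,300,185),"scene loaded")
for n,uv,z in(("cup",(231.75,208),.065),("grip",(246.5,213.8),.126),("load",(263.6,222.9),.113)): print(n,onz(t,uv,z))
for n,uv,z in(("cup",(325.5,179),.065),("gripc",(308,170),.108),("load",(289.6,172.7),.113)): print(n,onz(s,uv,z))
# stand corners in top, lip z=.016
for uv in ((190,113),(632,338),(536,528),(92,290)): print(onz(t,(205+uv[0]/8,180+uv[1]/8),.016))
E
```

```text
[ 93  89  90  87  91  88  87  91  88  91  93  86  90  90  86  92  91  91
  93  90  90  85  83 163 156  45  53  40 163 150] [135 133 134 133 138 104  81 157 161 168 100  48  54  64  82  82 110 154
 162 172  87  55  60  75 108 126 137 139 153  85]
top loose (474.4, -92.2) encl 34.9 area-d 33.7 px [339.99019608 247.5130719 ]
top loose (517.1, -255.5) encl 44.9 area-d 43.6 px [403.79846939 229.81122449]
top loose (583.3, -155.6) encl 25.1 area-d 23.9 px [363.38551402 204.85981308]
top loaded (550.3, 114.7) encl 68.8 area-d 43.0 px [257.56578947 219.52882206]
scene loose (518.3, -254.4) encl 43.4 area-d 42.0 px [167.14790576 249.22382199]
scene loose (475.3, -91.5) encl 33.1 area-d 31.7 px [214.47115385 202.04615385]
scene loaded (539.3, 101.4) encl 32.8 area-d 31.4 px [289.50409836 172.5307377 ]
cup [0.58294511 0.18828818 0.065     ]
grip [0.55904657 0.14212683 0.126     ]
load [0.53682528 0.10017728 0.113     ]
cup [0.58887834 0.18814273 0.065     ]
gripc [0.56231486 0.1466699  0.108     ]
load [0.54150149 0.1013944  0.113     ]
[0.62929292 0.20407975 0.016     ]
[0.54779366 0.05019354 0.016     ]
[0.48273923 0.08400931 0.016     ]
[0.56732791 0.23804285 0.016     ]
```

The choice is the medium adapter at (0.475,-0.092), top diameter about 35 mm (36 nominal). The others measure 45 and 25 mm, and the loaded one about 33 mm in the scene view. The carrier heading is 62.1° from both the cups and the stand, and the cups measure 98.5 mm apart (100 nominal). I'll turn the tool first, then fly over the carrier.

Call:
drive_tool(series=[1,0,0,0,0,0,0.175,1,0,0,0,0,0,0.175,1,0,0,0,0,0,0.175,1,0,0,0,0,0,0.175,1,0,0,0,0,0,0.175,1,0,0,0,0,0,0.175,1,0,0,0,0,0,0.175,1,0,0,0,0,0,0.175,1,0,0,0,0,0,0.175,1,0,0,0,0,0,0.177], force=30)

```text
t: 1.55
eef_pos: [0.2031, 0.6436, 0.2499]
tool_rot: [0.0, 0.858, 0.513, -0.0]
contact_force: [0.6, -0.2, 0.1]
gripper_width: 1.003
```

Call:
drive_tool(series=[1,-24,40.7,0,0,0,0,1,-24,40.7,0,0,0,0,1,-24,40.7,0,0,0,0,1,-24,40.7,0,0,0,0,1,-24,40.7,0,0,0,0,1,-24,40.7,0,0,0,0,1,-24,40.7,0,0,0,0,1,-24,40.7,0,0,0,0,1,-24,40.7,0,0,0,0,1,-24,40.7,0,0,0,0,1,-24,40.7,0,0,0,0,1,-24,40.7,0,0,0,0])

```text
t: 3.05
eef_pos: [0.5007, 0.1594, 0.2502]
tool_rot: [-0.0, 0.857, 0.516, 0.0]
contact_force: [0.2, 1.6, 0.5]
gripper_width: 0.999
```

```bash
cat >> h.py <<'E'
from scipy.spatial.transform import Rotation as Ro
def pose():
    o=bot.get_obs();q=o["tool_rot"];return np.array(o["eef_pos"]),Ro.from_quat([q[1],q[2],q[3],q[0]]).as_matrix(),o
def togo(target,head):
    """tool shift in mm and rotvec to reach target with tool x at world heading (deg), z down"""
    p,R,o=pose();a=np.radians(head);T=np.array([[np.cos(a),np.sin(a),0],[np.sin(a),-np.cos(a),0],[0,0,-1.]])
    return ((R.T@(np.array(target)-p))*1e3).round(1), Ro.from_matrix(R.T@T).as_rotvec().round(4)
E
python3 - <<'E'
from h import *
c=cam("wrist");cv2.imwrite("pics/w1.png",c["pixels"]);p,R,o=pose();print(p,R.round(3),o["t"],o["q"].round(2),togo((.475,-.092,.20),62.1),c["camera_matrix"])
E
```

```text
[0.50368588 0.15264329 0.25080329] [[ 0.475  0.88   0.003]
 [ 0.88  -0.475 -0.002]
 [-0.     0.004 -1.   ]] 3.1 [-0.95  0.26  0.65  1.94 -0.18  0.99 -0.72] (array([-228.9,   90.7,   51.3]), array([ 0.0039,  0.0004, -0.0076])) [[325.1922621    0.         277.84138369]
 [  0.         325.1922621  206.12487064]
 [  0.           0.           1.        ]]
```

View pics/w1.png

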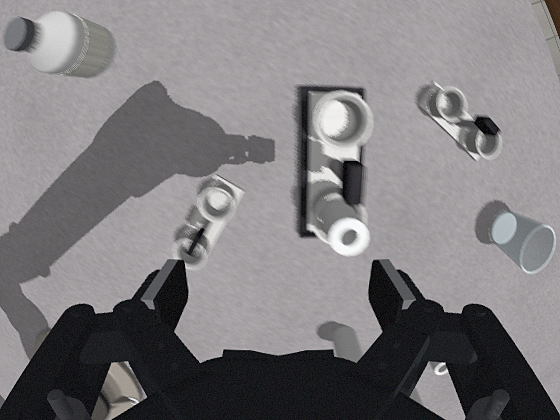

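The wrist view shows the empty cup's mouth at (342,119), the grip block at (353,183), and the loaded adapter's top at (348,237). I'll cross-check these while moving on to the adapter.

```bash
python3 - <<'E'
from h import *
c=cam("wrist"); im=c["pixels"];p,R,o=pose();print(p,o["t"])
g=cv2.cvtColor(im,6)
print("cam",ray(c,(278,206),True)[0])
for n,m,z,box in (("load",g>215,.113,(320,205,385,262)),("grip",g<35,.126,(335,150,375,215))):
    x0,y0,x1,y1=box;q=np.zeros_like(g);q[y0:y1,x0:x1]=m[y0:y1,x0:x1]
    k=max(cv2.findContours(q,0,1)[0],key=cv2.contourArea); W=np.array([onz(c,a[0],z,True)[:2] for a in k],np.float32)*1000
    print(n,cv2.boundingRect(k),cv2.minAreaRect(W),cv2.minEnclosingCircle(W))
    if n=="grip":print([a[0].tolist() for a in cv2.approxPolyDP(k,2,True)])
for uv in((342,119),(342,121)):print(onz(c,uv,.065,True))
print("togo",togo((.475,-.092,.17),62.1))
cv2.imwrite("pics/w2.png",cv2.resize(im[80:260,290:410],None,fx=3.3,fy=3.3,interpolation=cv2.INTER_CUBIC))
E
```

```text
[0.50239676 0.15506165 0.25061636] 3.15
cam [0.53792781 0.21701278 0.376149  ]
load (320, 205, 39, 44) ((538.77978515625, 103.57911682128906), (38.02168655395508, 34.8000373840332), 69.29486846923828) ((542.3251342773438, 103.9931640625), 21.936288833618164)
grip (335, 150, 20, 47) ((562.5586547851562, 148.97320556640625), (37.06718826293945, 15.38967514038086), 63.76633071899414) ((562.233642578125, 149.13336181640625), 19.349903106689453)
[[351, 150], [350, 155], [335, 152], [337, 196], [337, 159], [341, 156], [351, 156], [354, 160]]
[0.59010754 0.1813238  0.065     ]
[0.58922451 0.17959512 0.065     ]
togo (array([-230.4,   93.1,   80.9]), array([ 0.0026,  0.0003, -0.0085]))
```

View pics/w2.png

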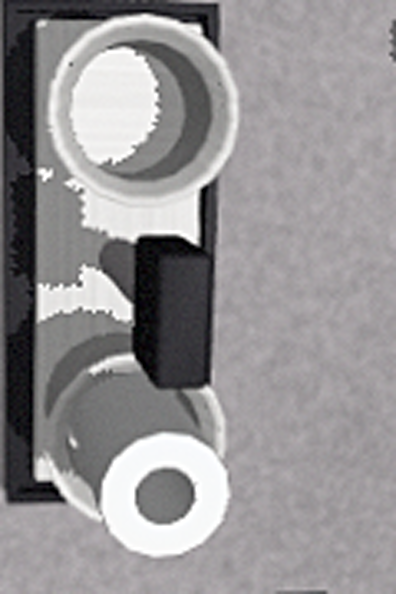

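The crop shows the cup's mouth at about (333,112) in full pixels, the adapter's ring at (340,229), and the grip's top face centred near (346,177). The arm was still settling, so I'll re-measure now that it's at rest.

```bash
python3 - <<'E'
from h import *
c=cam("wrist");c=cam("wrist"); im=c["pixels"];p,R,o=pose();print(p,o["t"],np.abs(o["joint_vel"]).max())
g=cv2.cvtColor(im,6);G=cv2.medianBlur(g,3)
for n,box,rr in(("load",(310,200,385,262),(14,24)),("cup",(300,80,380,160),(24,34))):
    x0,y0,x1,y1=box; s=cv2.resize(G[y0:y1,x0:x1],None,fx=4,fy=4,interpolation=cv2.INTER_CUBIC)
    H=cv2.HoughCircles(s,cv2.HOUGH_GRADIENT,1,200,param1=120,param2=20,minRadius=rr[0]*4,maxRadius=rr[1]*4)
    u,v,r=H[0,0]/4; u+=x0;v+=y0; z=.113 if n=="load" else .065
    a=onz(c,(u,v),z,True);print(n,(u,v,r),a.round(4),"diam",2e3*np.linalg.norm(onz(c,(u+r,v),z,True)-a))
x0,y0=290,80;cv2.imwrite("pics/w3.png",cv2.resize(im[80:260,290:410],None,fx=3.3,fy=3.3,interpolation=cv2.INTER_CUBIC))
print("togo",togo((.475,-.092,.17),62.1))
P=lambda x,z:np.array([.5615+x*np.cos(1.0838),.1447+x*np.sin(1.0838),z])
# expected spacing check along carrier axis
E
```

```text
[0.50028592 0.15987492 0.25006155] 3.25 0.031968595586055505
load (np.float32(343.875), np.float32(231.625), np.float32(20.225)) [0.5385 0.1042 0.113 ] diam 37.107213835231185
cup (np.float32(338.125), np.float32(117.125), np.float32(29.25)) [0.5844 0.1904 0.065 ] diam 58.22634192346635
togo (array([-234.2,   96.1,   80. ]), array([-0.0001, -0.0002, -0.0024]))
```

Call:
drive_tool(series=[1,-29.3,12,10,0,0,0,1,-29.3,12,10,0,0,0,1,-29.3,12,10,0,0,0,1,-29.3,12,10,0,0,0,1,-29.3,12,10,0,0,0,1,-29.3,12,10,0,0,0,1,-29.3,12,10,0,0,0,1,-29.3,12,10,0,0,0,1,0,0,0,0,0,0,1,0,0,0,0,0,0])

```text
t: 4.5
eef_pos: [0.4755, -0.0898, 0.17]
tool_rot: [-0.0, 0.856, 0.517, 0.0]
contact_force: [0.3, 1.1, 0.7]
gripper_width: 1.004
```

```bash
python3 - <<'E'
from h import *
for n in("top","wrist"):
    c=cam(n);cv2.imwrite(f"pics/{n}4.png",c["pixels"])
p,R,o=pose();print(p,o["t"],"target",togo((.475,-.0918,.068),62.1))
K=np.array(c["camera_matrix"]);Rc=cv2.Rodrigues(np.array(c["rvec"],float))[0];t=np.array(c["tvec"],float).ravel()
d=Rc@np.array([.475,-.092,.09])+t;th=np.arctan2(np.hypot(d[0],d[1]),d[2]);s=th/np.hypot(d[0],d[1]);print("expected px",K[0,2]+K[0,0]*s*d[0],K[1,2]+K[1,1]*s*d[1])
E
```

```text
[ 0.47570249 -0.08968885  0.17016528] 4.6 target (array([ -2.3,   0.4, 102.2]), array([ 0.    , -0.0008,  0.0028]))
expected px 278.4105608791339 225.3724411364443
```

View pics/wrist4.png

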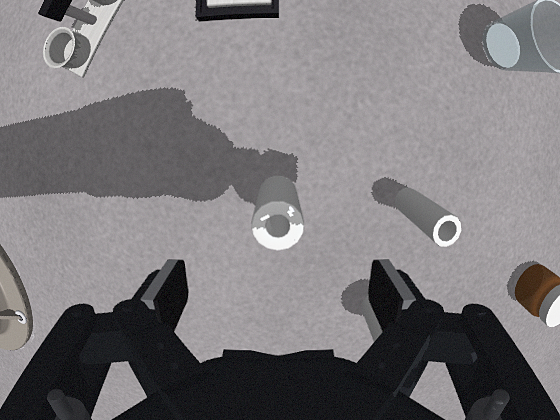

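The adapter's top is at (278,226), against a predicted (278.4,225.4), and it's centred between the fingers. I'll descend and grip.

Call:
drive_tool(series=[1,-2.3,0.4,20,0,0,0.003,1,0,0,22,0,0,0,1,0,0,22,0,0,0,1,0,0,22,0,0,0,1,0,0,16,0,0,0,1,0,0,0,0,0,0,-1,0,0,0,0,0,0,-1,0,0,0,0,0,0,-1,0,0,0,0,0,0,-1,0,0,0,0,0,0,-1,0,0,0,0,0,0,-1,0,0,0,0,0,0], force=30)

```text
t: 6.1
eef_pos: [0.4749, -0.0937, 0.0685]
tool_rot: [0.0, 0.858, 0.514, 0.0]
contact_force: [-1.2, 1.5, 6.7]
gripper_width: 0.411
```

Call:
drive_tool(series=[-1,0,0,0,0,0,0,-1,0,0,-20,0,0,0,-1,0,0,-35,0,0,0,-1,0,0,-35,0,0,0,-1,0,0,-40,0,0,0,-1,0,0,-30,0,0,0,-1,0,0,0,0,0,0,-1,0,0,0,0,0,0])

```text
t: 7.1
eef_pos: [0.4738, -0.0934, 0.2272]
tool_rot: [-0.0, 0.857, 0.515, -0.0]
contact_force: [-0.1, 0.2, -1.7]
gripper_width: 0.413
```

```bash
python3 - <<'E'
from h import *
c=np.array([.561,.1455]);a=np.radians(62.1);t=c+.05*np.array([np.cos(a),np.sin(a)])
p,R,o=pose();print(p,o["gripper_width"],t,togo((*t,.228),62.1))
E
```

```text
[ 0.47382327 -0.09335715  0.22724456] 0.4128509530083517 [0.58439649 0.18968828] (array([301.8, -35.5,  -0.8]), array([-0.0011,  0.0002, -0.0027]))
```

The adapter is held at an opening of 0.413, about 35 mm, and it lifted with weight. Next I carry it over the empty cup.

Call:
drive_tool(series=[-1,30,-4,0,0,0,0,-1,36,-5,0,0,0,0,-1,36,-5,0,0,0,0,-1,36,-4,0,0,0,0,-1,36,-4,0,0,0,0,-1,36,-4,0,0,0,0,-1,36,-4,0,0,0,0,-1,36,-4,0,0,0,0,-1,20,-1.5,0,0,0,0,-1,0,0,0,0,0,0,-1,0,0,0,0,0,0,-1,0,0,0,0,0,0])

```text
t: 8.6
eef_pos: [0.5851, 0.1876, 0.2281]
tool_rot: [0.0, 0.858, 0.513, -0.0]
contact_force: [-0.4, -0.5, -0.0]
gripper_width: 0.412
```

```bash
python3 - <<'E'
from h import *
w=cam("wrist");s=cam("scene");t=cam("top");p,R,o=pose();print(p,o["t"],R[:,2],o["contact_force"])
a=np.radians(62.1)
cv2.imwrite("pics/w5.png",w["pixels"]);cv2.imwrite("pics/s5.png",s["pixels"])
A=w["pixels"];B=cv2.resize(s["pixels"][110:240,240:370],(420,420),interpolation=cv2.INTER_CUBIC)
cv2.imwrite("pics/m5.png",np.hstack([A[:,90:470],B]))
print("togo",togo((.5844,.1897,.13),62.1))
E
```

```text
[0.58520549 0.1886662  0.22826461] 8.75 [ 1.75060706e-04  2.67083364e-04 -9.99999949e-01] [ 0.24886066 -0.06704798 -0.73821464]
togo (array([ 0.5, -1.2, 98.3]), array([ 0.    , -0.0003, -0.0042]))
```

View pics/m5.png

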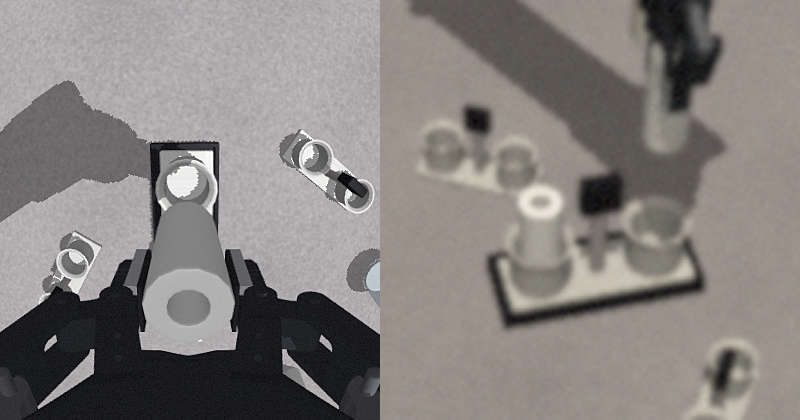

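The left half (wrist) shows the held adapter centred at u≈278, with the cup's mouth beyond it at u≈276-277, row about 185. The right half (scene) shows the adapter hanging upright above the empty cup. I'll measure the visible arc of the mouth.

```bash
python3 - <<'E'
from h import *
from scipy.optimize import least_squares
w=cam("wrist");g=cv2.cvtColor(w["pixels"],6);p,R,o=pose()
s=cv2.resize(g[145:225,235:320],None,fx=6,fy=6,interpolation=cv2.INTER_CUBIC)
e=cv2.Canny(cv2.GaussianBlur(s,(7,7),1.5),40,100)
v,u=np.nonzero(e); W=np.array([onz(w,(235+(a+.5)/6-.5,145+(b+.5)/6-.5),.065,True)[:2] for a,b in zip(u,v)])
T=((np.c_[W,np.full(len(W),p[2])]-p)@R)[:,:2]*1000   # tool axes mm
for r in(29.,):
  for x0 in(-3,0,3):
    f=least_squares(lambda q:(lambda d:np.where(abs(d)<6,d,6))(np.hypot(T[:,0]-q[0],T[:,1]-q[1])-r),[x0,0],loss="soft_l1",f_scale=.5)
    d=np.hypot(T[:,0]-f.x[0],T[:,1]-f.x[1])-r;print(r,f.x,(abs(d)<1).sum(),(p+R@np.array([*f.x,0])/1000)[:2])
vis=(T[:,0]>5);print("left/right extents",[ (round(T[(abs(T[:,0]-k)<1.5),1].min(),1),round(T[(abs(T[:,0]-k)<1.5),1].max(),1)) for k in(2,6,10,15,20,25)],T[abs(T[:,1])<3][:,0].max())
cv2.imwrite("pics/e6.png",np.hstack([s,e]))
E
```

```text
29.0 [ 0.91911279 -0.81010119] 989 [0.58492172 0.19013075]
29.0 [ 0.91911179 -0.81010054] 989 [0.58492172 0.19013075]
29.0 [ 0.9191128 -0.8101012] 989 [0.58492172 0.19013075]
left/right extents [(np.float64(-35.1), np.float64(28.5)), (np.float64(-35.1), np.float64(28.4)), (np.float64(-36.4), np.float64(28.5)), (np.float64(-33.2), np.float64(28.2)), (np.float64(-33.4), np.float64(28.5)), (np.float64(-33.4), np.float64(28.5))] 37.43274120004177
```

View pics/e6.png

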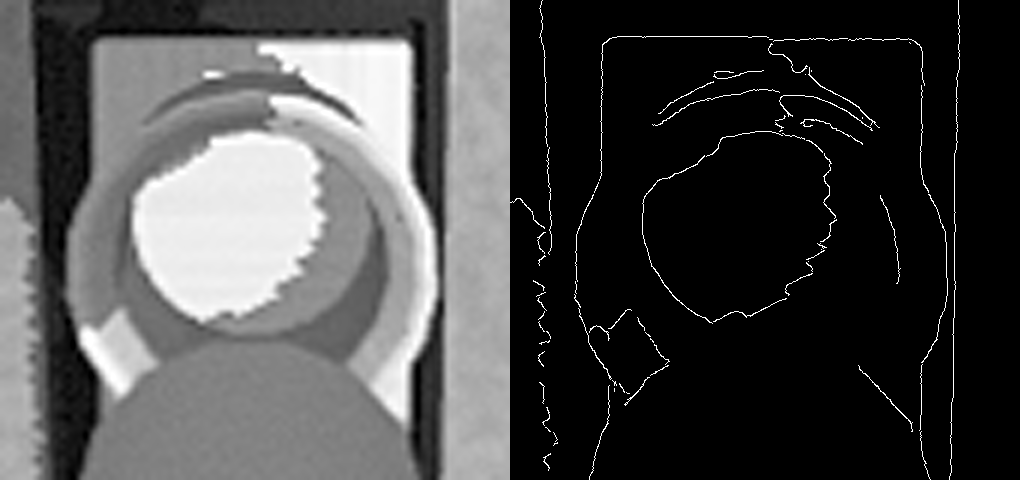

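The arc fit (radius 29 mm, 989 inliers) puts the cup at (0.5849,0.1901), which agrees with the earlier wrist fix. Now I check where the adapter sits in the jaws.

```bash
python3 - <<'E'
from h import *
w=cam("wrist");g=cv2.medianBlur(cv2.cvtColor(w["pixels"],6),3);p,R,o=pose()
b=((g[285:335,250:310]<150)).astype(np.uint8)
n,l,st,ce=cv2.connectedComponentsWithStats(b)
for i in range(1,n):
    if 200<st[i,4]: 
        k=cv2.findContours((l==i).astype(np.uint8),0,1)[0][0]
        W=np.array([onz(w,(a[0][0]+250,a[0][1]+285),p[2]+.0215,True) for a in k]);T=((W-p)@R)[:,:2]*1000
        print(st[i],ce[i]+[250,285],cv2.minEnclosingCircle(T.astype(np.float32)))
E
```

```text
[   6    5   45   36 1232] [278.19642857 307.18587662] ((0.7644850611686707, 0.3265896439552307), 8.52306079864502)
```

The adapter is centred in the jaws within 1 mm (+0.8,+0.3). I'll correct laterally and descend to just inside the flare.

Call:
drive_tool(series=[-1,0,-1.1,20,0,0,-0.003,-1,0,0,30,0,0,0,-1,0,0,25,0,0,0,-1,0,0,10,0,0,0,-1,0,0,4,0,0,0,-1,0,0,4,0,0,0,-1,0,0,4,0,0,0,-1,0,0,0,0,0,0])

```text
t: 9.85
eef_pos: [0.5843, 0.1901, 0.1311]
tool_rot: [-0.0, 0.857, 0.516, 0.0]
contact_force: [0.8, -0.5, -0.4]
gripper_width: 0.415
```

```bash
python3 - <<'E'
from h import *
p,R,o=pose();print(p,o["contact_force"],o["torque"],togo((.5847,.190,.0915),62.1))
E
```

```text
[0.58427555 0.1901071  0.13106893] [ 0.78253281 -0.53244774 -0.44964934] [-0.03159512  0.03829542 -0.02840169] (array([ 0.1,  0.4, 39.6]), array([-0.    , -0.0002,  0.0001]))
```

Call:
drive_tool(series=[-1,-0.4,0,5,0,0,0,-1,0,0,5,0,0,0,-1,0,0,5,0,0,0,-1,0,0,5,0,0,0,-1,0,0,0,0,0,0])

```text
t: 10.48
eef_pos: [0.5838, 0.1896, 0.1104]
tool_rot: [-0.0, 0.857, 0.516, -0.0]
contact_force: [0.5, 0.1, -0.5]
gripper_width: 0.415
```

Call:
drive_tool(series=[-1,0,0,5,0,0,0,-1,0,0,5,0,0,0,-1,0,0,4,0,0,0,-1,0,0,3,0,0,0,-1,0,0,0,0,0,0])

```text
t: 11.1
eef_pos: [0.584, 0.1896, 0.0937]
tool_rot: [-0.0, 0.857, 0.516, -0.0]
contact_force: [0.8, 1.4, -1.3]
gripper_width: 0.413
```

No contact on the way in. A couple of millimetres remain to the cup's floor.

Call:
drive_tool(series=[-1,0,0,1.5,0,0,0,-1,0,0,1,0,0,0,-1,0,0,0,0,0,0])

```text
t: 11.48
eef_pos: [0.5842, 0.1897, 0.0917]
tool_rot: [-0.0, 0.857, 0.516, 0.0]
contact_force: [-0.6, 0.3, 0.3]
gripper_width: 0.414
```

Call:
drive_tool(series=[-1,0,0,0.7,0,0,0,-1,0,0,0.7,0,0,0,-1,0,0,0,0,0,0])

```text
t: 11.85
eef_pos: [0.5844, 0.1899, 0.0915]
tool_rot: [-0.0, 0.857, 0.516, 0.0]
contact_force: [-4.9, -0.0, 11.3]
gripper_width: 0.417
```

Contact of 11 N came at TCP z 0.0915, exactly the predicted seated height. I'll release and go up.

Call:
drive_tool(series=[0.2,0,0,0,0,0,0,0.5,0,0,0,0,0,0,0.7,0,0,0,0,0,0,0.7,0,0,0,0,0,0,0.7,0,0,-20,0,0,0,0.7,0,0,-35,0,0,0,0.7,0,0,-35,0,0,0,0.7,0,0,-35,0,0,0,0.7,0,0,-30,0,0,0,0.7,-40,0,0,0,0,0,0.7,-50,0,0,0,0,0,0.7,-40,0,0,0,0,0])

```text
t: 13.35
eef_pos: [0.5226, 0.0726, 0.2464]
tool_rot: [-0.0, 0.857, 0.515, 0.001]
contact_force: [0.0, 0.1, 0.0]
gripper_width: 0.855
```

Call:
drive_tool(series=[0.7,0,0,0,0,0,0,0.7,0,0,0,0,0,0])

```text
t: 13.6
eef_pos: [0.5238, 0.0754, 0.2461]
tool_rot: [-0.0, 0.857, 0.516, 0.001]
contact_force: [1.0, 0.6, -0.2]
gripper_width: 0.85
```

```bash
python3 - <<'E'
from h import *
w=cam("wrist");s=cam("scene");p,R,o=pose();print(p,o["t"])
cv2.imwrite("pics/w7.png",w["pixels"])
B=cv2.resize(s["pixels"][130:230,240:370],(520,400),interpolation=cv2.INTER_CUBIC)
A=cv2.resize(w["pixels"][60:260,210:350],(280,400))
cv2.imwrite("pics/m7.png",np.hstack([A,B]))
E
```

```text
[0.52386778 0.07603356 0.24555925] 13.7
```

View pics/m7.png

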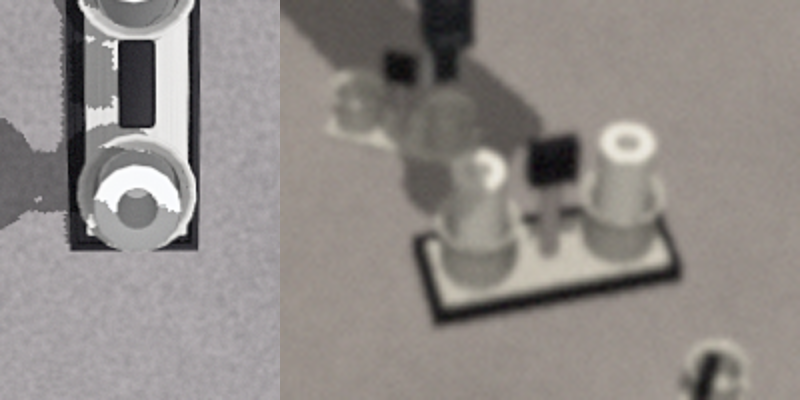

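Both adapters stand equally high in their cups (scene half). In the wrist half the grip block is at about u 268-288, v 80-124, and the lower adapter is the loaded one. Next I measure the grip.

```bash
python3 - <<'E'
from h import *
w=cam("wrist");g=cv2.cvtColor(w["pixels"],6);p,R,o=pose()
b=np.zeros_like(g);b[72:132,260:296]=g[72:132,260:296]<45
n,l,st,ce=cv2.connectedComponentsWithStats(b);i=1+st[1:,4].argmax()
k=cv2.findContours((l==i).astype(np.uint8),0,1)[0][0]
W=np.array([onz(w,a[0].astype(float),.126,True) for a in k]);r=cv2.minAreaRect((W[:,:2]*1000).astype(np.float32))
print(st[i],r)
c=np.array(r[0])/1000
for q in(c,(.5612,.1458)):print(togo((*q,.20),62.1),togo((*q,.108),62.1))
E
```

```text
[270  81  18  44 269] ((561.623779296875, 145.9613037109375), (32.48265838623047, 12.679234504699707), 62.19232940673828)
(array([79.5,  0.8, 45.4]), array([ 0.0004, -0.0003,  0.0017])) (array([ 79.5,   0.8, 137.4]), array([ 0.0004, -0.0003,  0.0017]))
(array([79.2,  0.5, 45.4]), array([ 0.0004, -0.0003,  0.0017])) (array([ 79.1,   0.5, 137.4]), array([ 0.0004, -0.0003,  0.0017]))
```

Call:
drive_tool(series=[0.7,30,0.7,0,0,0,0.002,0.7,30,0,0,0,0,0,0.7,19.3,0,0,0,0,0,0.7,0,0,0,0,0,0,0.7,0,0,30,0,0,0,0.7,0,0,20,0,0,0,0.7,0,0,0,0,0,0,0.7,0,0,0,0,0,0])

```text
t: 14.75
eef_pos: [0.5614, 0.1437, 0.196]
tool_rot: [0.0, 0.858, 0.514, 0.0]
contact_force: [-0.6, 0.1, -0.1]
gripper_width: 0.846
```

```bash
python3 - <<'E'
from h import *
print(pose()[0],togo((.5615,.1459,.108),62.15))
E
```

```text
[0.56144281 0.14373593 0.19596868] (array([ 1.9, -1. , 88. ]), array([ 0.0007, -0.0005, -0.0039]))
```

Call:
drive_tool(series=[0.7,1.9,-1,20,0,0,-0.004,0.7,0,0,25,0,0,0,0.7,0,0,25,0,0,0,0.7,0,0,13,0,0,0,0.7,0,0,5,0,0,0,0.7,0,0,0,0,0,0,0.7,0,0,0,0,0,0])

```text
t: 15.62
eef_pos: [0.5617, 0.1467, 0.108]
tool_rot: [0.0, 0.856, 0.517, 0.001]
contact_force: [-0.5, -0.2, 0.8]
gripper_width: 0.849
```

Call:
drive_tool(series=[0.0,0,0,0,0,0,0,-0.3,0,0,0,0,0,0,-0.5,0,0,0,0,0,0,-1,0,0,0,0,0,0,-1,0,0,0,0,0,0,-1,0,0,0,0,0,0,-1,0,0,0,0,0,0,-1,0,0,0,0,0,0], force=80)

```text
t: 16.62
eef_pos: [0.5615, 0.1465, 0.1072]
tool_rot: [0.0, 0.856, 0.517, 0.0]
contact_force: [2.6, -1.0, 1.9]
gripper_width: 0.153
```

The grip block is pinched at an opening of 0.153, about 13 mm (14 nominal). Now a gentle lift.

Call:
drive_tool(series=[-1,0,0,-3,0,0,0,-1,0,0,-6,0,0,0,-1,0,0,-10,0,0,0,-1,0,0,-13,0,0,0,-1,0,0,-14,0,0,0,-1,0,0,-14,0,0,0,-1,0,0,-14,0,0,0,-1,0,0,-14,0,0,0,-1,0,0,-13,0,0,0,-1,0,0,-10,0,0,0,-1,0,0,-6,0,0,0,-1,0,0,-3,0,0,0])

```text
t: 18.12
eef_pos: [0.5611, 0.1467, 0.2273]
tool_rot: [-0.0, 0.856, 0.517, -0.0]
contact_force: [-0.0, -0.0, -6.6]
gripper_width: 0.154
```

Call:
drive_tool(series=[-1,0,0,0,0,0,0,-1,0,0,0,0,0,0,-1,0,0,0,0,0,0,-1,0,0,0,0,0,0,-1,0,0,0,0,0,0,-1,0,0,0,0,0,0])

```text
t: 18.88
eef_pos: [0.5611, 0.1466, 0.2271]
tool_rot: [-0.0, 0.856, 0.517, -0.0]
contact_force: [0.7, 1.1, -6.4]
gripper_width: 0.154
```

```bash
python3 - <<'E'
from h import *
s=cam("scene");w=cam("wrist");p,R,o=pose();print(p,o["t"],R[:,2].round(4),o["contact_force"],o["torque"],np.abs(o["joint_vel"]).max(),o["gripper_width"])
a=np.radians(62.1);n=np.array([np.cos(a),np.sin(a)])
for d in(-.05,.05):
    q=[.5615+d*n[0],.146+d*n[1],.113+p[2]-.108];print("expect ring px",(proj(s,[q])[0]))
cv2.imwrite("pics/m9.png",np.hstack([cv2.resize(w["pixels"],None,fx=.75,fy=.75),cv2.resize(s["pixels"][70:275,230:410],None,fx=315/205,fy=315/205)]))
E
```

```text
[0.56109766 0.14663602 0.22707309] 18.975 [-0. -0. -1.] [-0.69810817 -0.00856535 -6.07778581] [-0.0358805  -0.04206014  0.02781051] 0.001873431833712308 0.15481404432855267
expect ring px [288.98094468 137.37899589]
expect ring px [329.78846473 130.7330686 ]
```

View pics/m9.png

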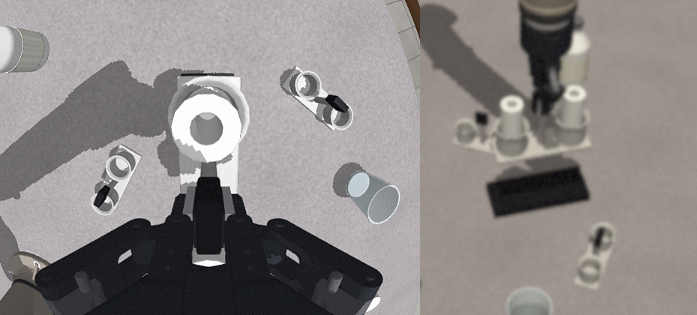

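The carrier hangs clear of its stand. The rings are at scene (289,136) and (331,130.5), against a level prediction of (289,137.4) and (329.8,130.7), so it is level and both adapters are seated. The wrist force of about 6.3 N fits the carrier plus two adapters.

```bash
python3 -c "
from h import *
print(bot.hand_in()); print(pose()[0])"
```

```text
the job is handed in; nothing more can be done
None
the job is handed in; nothing more can be done
```

I put the matching 36 mm adapter in the empty cup, released it, then lifted the carrier by its black grip and handed the job in while still holding it. The hand-in returned no verdict.

- **Choice:** I picked the medium adapter because its top measured about 35 mm across; the other two measured about 45 and 25 mm.
- **Seating:** The adapter met no resistance on the way down. It touched bottom at 11 N, exactly at the predicted seated height, and a picture after release showed both adapters standing equally high.
- **Lift:** The carrier rose about 12 cm (TCP from z 0.107 to 0.227) and stayed level: both adapter tops were within about 1.5 px of where a level carrier would put them. The arm was at rest, and the wrist carried about 6.3 N, which fits the carrier plus two adapters.
- **Bystanders:** I moved only the chosen adapter and the carrier, and no pushes on other things showed up in the forces. I did not re-measure the other two adapters, the beaker, the jar and the bottle at the end.
- **Disagreements:** The scene camera put the cup about 4 to 6 mm from where the wrist and top cameras did. I used the wrist-camera fix, and the fit confirmed it.
- **Time:** The arm used about 19 s of the 59 s allowed.

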